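# Refit the drive gear on an electric trike gearbox

## Task

Put the larger gear, the one with the D-shaped bore, onto the gearbox's upright output shaft: turn it so that the flat in its bore matches the flat on the shaft, lower it until it sits fully home on the collar, and let go. Leave the smaller, round-bored gear where it lies.

Things in the scene. Friction and masses are not known exactly. Their poses are not given: they have to be found in the camera images.
- drive_gear: Larger aluminium gear, flat on the bench, hub up, 0.25-0.42 kg. Rim 84 mm dia, 16 mm thick. Hub: top 46 mm over underside, 54 mm long in x, side flats 44 mm apart facing +y and -y: grip there from above, fingertips 17 mm or more over the underside. Through bore 33 mm dia with one flat 5.5 mm from the axis on the +x side. Origin: axis, underside; z up; x from axis through the bore's flat.
- shaft (a point): Centre of the collar face (46 mm dia) at the shaft's foot, 80 mm over the bench; the gear's underside rests here. z up along the shaft; x out through its flat; the gear's x goes along this x, no other way round. Steel shaft: 40 mm tall, 28 mm dia, flat 3 mm from the axis; top 24 mm taper to a third, towards a point 5.5 mm off axis (-x). Gear slides on if within 8 mm and 10 degrees; play when home 2.5 mm, 20 degrees.
- gearbox: Gearbox bolted to the bench: grey box 110 x 100 mm in its x and y, top 74 mm above the bench, centred on the shaft; feet 150 mm long in x. A black motor, 66 mm dia, lies along its -y side, reaching 165 mm from the shaft axis, 77 mm high. Origin: on the bench below the shaft axis, 80 mm under the collar face; axes parallel to the shaft's, z up.
- plain_gear: Smaller gear of the same aluminium, to be left alone: rim 70 mm dia, 16 mm thick, round hub 38 mm dia up to 32 mm over the underside, round bore 18 mm. Flat on the bench, its centre 140 mm or more from the larger gear's; which of the two is nearer the gearbox varies. Origin: on the axis at the underside; z up.

How it is judged:
At the end, for the whole second after the job is handed in: The large gear sits home on the shaft, at rest: its axis within 8 mm of the shaft's, its underside within 4 mm of the collar face, upright within about 6 degrees, its flat turned to the shaft's within about 25 degrees (horizontal distance between drive_gear and shaft below 0.008 m and z of drive_gear in the frame of shaft between -0.004 and 0.004 m and angle between drive_gear's own z axis and vertical below 0.1 rad and angle between the x axis of drive_gear and the x axis of shaft, either way round below 0.45 rad and linear speed of drive_gear below 0.02 m/s); the robot touches nothing.
It fails at once if the small round-bored gear is moved by more than 30 mm (distance of plain_gear from where it was at the start of the episode above 0.03 m).
It also fails if it takes over 40 s, if anything falls off the work surface, if the arm or the gripper's body presses on something with over 40 N, if the wrist force passes 120 N, or if a joint passes its speed limit or range.

## Robot

A 6-joint arm with a two-finger parallel gripper is mounted at the origin on the work surface. World frame = base frame: x ahead of the robot, y to its left, z up, the work surface at z = 0. Lengths are in m, angles in rad, forces in N, time in s.
With the tool pointing down it reaches from about 0.375 to 0.9 m from the base axis. Payload 3.1 kg.
Tool frame: the origin (TCP) lies between the finger pads; the fingertips stand 22 mm ahead of it and the grasp point (between the pads) lies 3 mm ahead of it; z points along the fingers, y is the line along which they close (so a half turn about z gives the same grasp; the last joint's range is limited). The gripper opens to 87 mm and grips with 3 to 60 N. Pads are 19 mm wide; open, the fingers measure 117 mm over their backs; the gripper's body (75 mm by 190 mm) begins 51 mm behind the grasp point.
Start: joints at [-1.498, 0.527, 1.433, -0, 1.181, -0.178], TCP at [0.155, -0.605, 0.245] pointing down, gripper open.
Joint ranges: [-3.08, 3.08], [-0.75, 2.2], [0.22, 2.44], [-1.43, 4.57], [0, 2.65], [-2.85, 2.85]. Speed limits (rad/s): [2.79, 2.79, 3.14, 3.14, 3.14, 3.14].

## Interface

Orientations are given as a unit quaternion [x, y, z, w].
In Python, from rig import get_obs, camera, get_calibration, hand_in, cut_out gives the robot as it stands.
- The arm moves only by the shell command python3 -m inch 'ROWS' [OPENING] [FORCE]. ROWS is JSON, one flat list of numbers, 6 for each row, row after row: the shift along the tool's x, y, z scaled (see below), then the turn, a rotation vector about the tool's x, y, z scaled (see below). A call has 1 to 20 rows; each row is the pose to reach, as a shift and turn from the pose commanded when the call began, along the tool's axes at that moment; what a row does not reach only later rows make up. The controller multiplies each number of a shift by 0.08 m and each number of a turn by 90 degrees. A row lasts 1/12 s, in which the tool goes at most 41.7 mm and 7.16 degrees, less where a joint would pass 70% of its speed; a pose out of reach is approached as far as the arm can. A call with a number of a shift or a turn outside -1 to 1 is refused whole. A call with a gripper value outside its range is refused whole. OPENING is the finger opening in mm, from 0 to 87, set as the call begins (- or left out, the last holds). The fingers move at their own pace and stop on an object; FORCE is the grip in N (left out, the last holds). Time passes only in rows, so rows that repeat a pose let the fingers close. It gives the time, the measured TCP pose, the force, the opening and the grip force at its end, in the units of the state.
- get_obs(): the state, without advancing time (a new reading comes with each control period).
- camera(name): name is "side" or "top" or "wrist"; returns the picture (384x512x3 uint8, red, green, blue); there is no depth.
- get_calibration(name): a dict with "vertical_fov" (degrees; the focal length in pixels is half the picture's height over the tangent of half this angle, whatever the lens; pixels are square), "cx", "cy" (the principal point, pixels), "D" ([k1, k2, p1, p2, k3] as OpenCV has them; the pictures are not rectified), "T" (4x4, takes a point from camera to world coordinates). Camera axes: x right, y down, z forward; pixel columns grow to the right and rows downward; lengths in m; the calibration is good to about 2 mm. A picture is of the moment at which its call begins: read the wrist's pose just before it. get_calibration takes no time and is no camera call; for the wrist camera it gives the pose at the moment of the call.
- hand_in(): hands the job in; it is judged then, once.
Trained networks look in the newest picture that a camera, given by its name, has taken for a name from the list of things; names that differ only in an ending like _2 or _b are one class to them, and where a whole thing is asked for, a point or a joint stands for the part that bears it (a point fixed in the world has none). Each returns a list of dicts, best first, with "conf" (0 to 1); they miss things now and then, are a little off and sometimes report something else, mostly with a low value. They report only what shows in the picture. A call takes as long as a camera call.
- cut_out(camera, thing): "region" (384x512 bool, what is visible of it) and "bbox" ([left, top, right, bottom] in pixels, round what is visible of it).
The state is a dict: "time": time; "q": joint angles; "joint_velocities": joint speeds; "joint_torque": joint torques, N m; "position": TCP position; "tool_rot": TCP orientation; "ft_force": force on the tool from outside, world axes, zero at the start; "moment": the same for the moment, N m; "grip_width": finger opening in m; "grip_force": force on a finger pad.
Only numpy, scipy, OpenCV 4.12 (cv2) and the standard library are available. Lean on these libraries where they do the work, as an engineer would, in place of code of your own. Each camera call takes 0.05 s, during which the arm holds its last target. There are 200 camera calls.

## Working session

There is one attempt and no reset: what is moved stays moved. The work goes in short steps, Python scripts to look and compute and a shell command to move; the robot and the scene stay as the last step left them, time stands still between calls to the robot, and variables do not carry over. Pictures are saved under pics/ and viewed, at most 10 in all, crops included, and the job is handed in when it is done.

```bash
mkdir -p pics; ls
cat > h.py <<'E'
import numpy as np,cv2
from rig import *
from scipy.spatial.transform import Rotation as R
def K(c):
    f=192/np.tan(np.radians(c["vertical_fov"])/2); return np.array([[f,0,c["cx"]],[0,f,c["cy"]],[0,0,1]])
def ray(c,p):
    u=cv2.undistortPoints(np.array(p,float).reshape(-1,1,2),K(c),np.array(c["D"],float))[:,0]
    T=np.array(c["T"]); d=np.c_[u,np.ones(len(u))]@T[:3,:3].T
    return T[:3,3],d
def onz(c,p,z):
    o,d=ray(c,p); return o+d*((z-o[2])/d[:,2])[:,None]
def proj(c,P):
    T=np.linalg.inv(np.array(c["T"])); r,_=cv2.Rodrigues(T[:3,:3])
    return cv2.projectPoints(np.array(P,float).reshape(-1,1,3),r,T[:3,3],K(c),np.array(c["D"],float))[0][:,0]
E
python3 - <<'E'
from h import *
o=get_obs();print(o["position"],o["tool_rot"],o["time"])
ims=[]
for n in ["top","side"]:
    im=camera(n);cv2.imwrite(f"pics/{n}0.png",im[...,::-1]); c=get_calibration(n);print(n,np.round(c["T"],3).tolist(),c["vertical_fov"],c["D"])
    for t in ["drive_gear","plain_gear","gearbox","shaft"]:
        for r in cut_out(n,t)[:2]:
            m=r["region"];v,u=np.nonzero(m);ct=[u.mean(),v.mean()]
            print(t,round(r["conf"],2),r["bbox"],np.round(ct),np.round(onz(c,[ct],0.016 if 'gear' in t else .08),3))
E
```

```text
pics
[ 0.15508446 -0.60474885  0.24357542] [ 9.92147066e-01  1.25072123e-01  5.51398025e-05 -1.07771379e-03] 0.0
top [[-0.119, -0.961, 0.248, 0.364], [-0.993, 0.114, -0.035, 0.067], [0.005, -0.25, -0.968, 0.734], [0.0, 0.0, 0.0, 1.0]] 55.94701794998866 [-0.0929066  0.         0.         0.         0.       ]
drive_gear 0.74 [235.0, 196.8, 280.1, 236.2] [257. 216.] [[0.494 0.05  0.016]]
plain_gear 0.59 [128.4, 195.8, 162.3, 229.5] [145. 214.] [[0.523 0.275 0.016]]
gearbox 0.67 [325.2, 159.2, 446.8, 241.7] [377. 202.] [[ 0.493 -0.199  0.016]]
side [[-0.889, -0.238, 0.391, 0.17], [-0.458, 0.476, -0.751, 0.747], [-0.008, -0.847, -0.532, 0.552], [0.0, 0.0, 0.0, 1.0]] 43.1096805204529 [-0.13261073  0.          0.          0.          0.        ]
drive_gear 0.58 [251.7, 192.6, 294.6, 233.8] [273. 212.] [[0.496 0.053 0.016]]
plain_gear 0.93 [173.3, 266.4, 218.2, 300.1] [196. 283.] [[0.521 0.285 0.016]]
gearbox 0.67 [272.7, 119.3, 367.8, 189.4] [318. 151.] [[ 0.509 -0.221  0.016]]
shaft 0.74 [274.6, 121.2, 366.8, 189.6] [318. 151.] [[ 0.469 -0.104  0.08 ]]
```

Run:
```python
import cv2,numpy as np
a=cv2.resize(cv2.imread("pics/top0.png")[145:255,220:460],None,fx=3.33,fy=3.33,interpolation=2)
b=cv2.imread("pics/side0.png")[105:245,240:380]
b=cv2.resize(b,(236,236),interpolation=2)
cv2.imwrite("pics/a.png",a[:600,:800]); 
b=cv2.imread("pics/side0.png")[105:245,235:385]
cv2.imwrite("pics/b.png",cv2.resize(b,None,fx=4,fy=4,interpolation=2))
```

```text
(no output)
```

View pics/a.png

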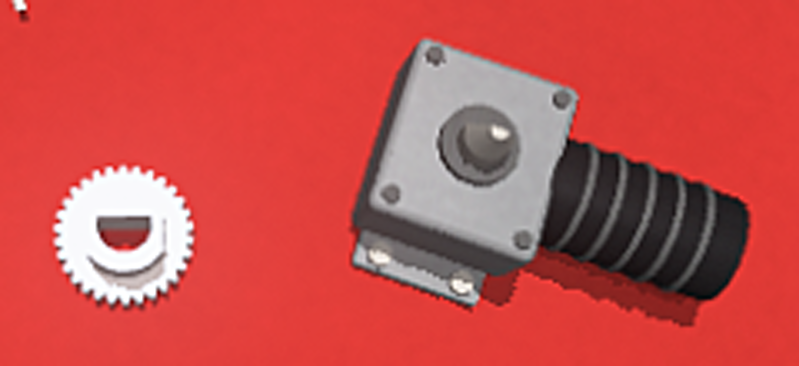

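View pics/b.png

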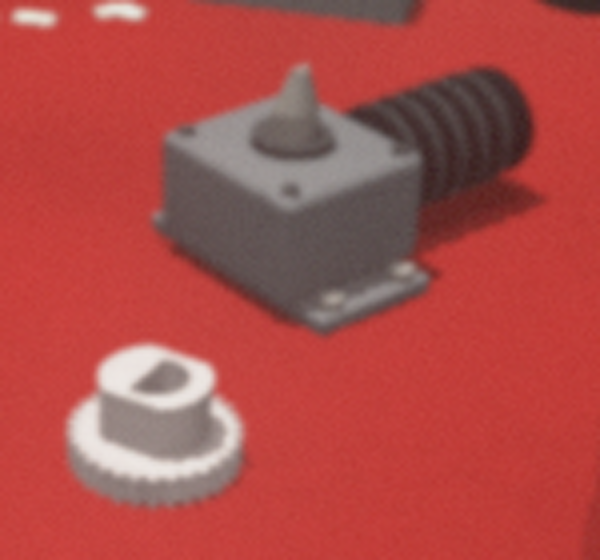

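The top view shows the gear at about (257,216) with its bore flat towards image-up (world +x). The gearbox's collar is at about (364,188) and its motor points right and slightly down. In the side view, the gear is at about (273,212) and the shaft's foot at about (308,138).

```bash
cat >> h.py <<'E'
def tri(obs):
    A=np.zeros((3,3));b=np.zeros(3)
    for c,p in obs:
        o,d=ray(c,[p]);d=d[0]/np.linalg.norm(d[0]);M=np.eye(3)-np.outer(d,d);A+=M;b+=M@o
    return np.linalg.solve(A,b)
E
python3 - <<'E'
from h import *
ct=get_calibration("top");cs=get_calibration("side")
t=np.array([[434,55],[561,99],[391,193],[523,240],[97,218],[150,218],[123,217]])/3.33+[220,145]
s=np.array([[188,131],[401,147],[290,190]])/4+[235,105]
P=onz(ct,t[:4],.076);print(P.round(4),P.mean(0))
y=P[0]+P[2]-P[1]-P[3];print("yaw box",np.degrees(np.arctan2(-y[0],y[1])))
x=P[0]+P[1]-P[2]-P[3];print("yaw box",np.degrees(np.arctan2(x[1],x[0])))
S=onz(cs,s,.076);print(S.round(4),(S[0]+S[1])/2)
# side: left, right, front -> identify by nearest
for q,p in zip(s,S):
    i=np.argmin(np.linalg.norm(P-p,axis=1));print(i,tri([(ct,t[i]),(cs,q)]).round(4))
F=onz(ct,t[4:],.046);d=F[1]-F[0];print("gear flat",F.round(4),np.degrees(np.arctan2(d[1],d[0]))+90)
E
```

```text
[[ 0.5665 -0.1403  0.076 ]
 [ 0.5316 -0.2096  0.076 ]
 [ 0.4887 -0.1009  0.076 ]
 [ 0.4531 -0.1707  0.076 ]] [ 0.50995546 -0.15534162  0.076     ]
yaw box -26.86355486900688
yaw box -26.60998708719722
[[ 0.5664 -0.1365  0.076 ]
 [ 0.4544 -0.1708  0.076 ]
 [ 0.4897 -0.0971  0.076 ]] [ 0.51043254 -0.1536492   0.076     ]
0 [ 0.5678 -0.1408  0.0737]
3 [ 0.4537 -0.1704  0.0763]
2 [ 0.4901 -0.1011  0.0738]
gear flat [[0.5    0.0648 0.046 ]
 [0.4964 0.0341 0.046 ]
 [0.4988 0.0497 0.046 ]] -6.771989218376774
```

```bash
for i in 1; do python3 -m inch '[0.3,-0.33,0,0,0,0, 0.6,-0.66,0,0,0,0, 0.87,-0.98,0,0,0,0, 0.87,-0.98,0,0,0,0]' 87 30
python3 -m inch '[0.3,-0.33,0,0,0,0, 0.6,-0.66,0,0,0,0, 0.87,-0.98,0,0,0,0]'
python3 -m inch '[0.3,-0.33,0,0,0,0, 0.6,-0.66,0,0,0,0, 0.87,-0.98,0,0,0,0]'
python3 -m inch '[0.3,-0.33,0,0,0,0, 0.6,-0.66,0,0,0,0, 0.87,-0.98,0,0,0,0, 0.87,-0.98,0,0,0,0]'; done
python3 - <<'E'
from h import *
c=get_calibration("wrist");o=get_obs();T=np.array(c["T"]);Rt=R.from_quat(o["tool_rot"])
print("cam in tool",Rt.inv().apply(T[:3,3]-o["position"]).round(4),(Rt.inv().as_matrix()@T[:3,:3]).round(2).tolist(),c["vertical_fov"],c["D"])
print(proj(c,[[.51,-.155,.08],[.493,.05,.046]]))
E
```

```text
time: 0.83
position: [0.2051, -0.505, 0.244]
tool_rot: [0.992, 0.127, 0.001, -0.004]
ft_force: [-0.5, 0.2, -1.4]
grip_width: 0.0871
grip_force: 0.0
time: 1.08
position: [0.2515, -0.4182, 0.2447]
tool_rot: [0.992, 0.125, 0.0, 0.0]
ft_force: [1.3, 0.6, -0.6]
grip_width: 0.0868
grip_force: 0.0
time: 1.33
position: [0.2997, -0.3247, 0.2449]
tool_rot: [0.992, 0.125, 0.0, 0.0]
ft_force: [-0.3, 1.1, 0.6]
grip_width: 0.0868
grip_force: 0.0
time: 1.67
position: [0.3477, -0.2273, 0.2446]
tool_rot: [0.992, 0.128, -0.0, -0.002]
ft_force: [-0.8, -0.4, -0.0]
grip_width: 0.087
grip_force: 0.0
cam in tool [ 6.690e-02 -1.000e-04 -1.393e-01] [[-0.0, -0.97, -0.25], [1.0, -0.0, -0.0], [0.0, -0.25, 0.97]] 68.5904216065151 [0.00440307 0.         0.         0.         0.        ]
[[219.30246488   1.85822336]
 [ 26.32677628 -23.8000694 ]]
```

```bash
python3 -m inch '[0.3,-0.33,0,0,0,0, 0.6,-0.66,0,0,0,0, 0.87,-0.98,0,0,0,0, 0.87,-0.98,0,0,0,0]'
python3 -m inch '[0.3,0,0,0,0,0, 0.5,0,0,0,0,0, 0.5,0,0,0,0,0, 0.5,0,0,0,0,0]' | head -2
python3 - <<'E'
from h import *
import pickle
c=get_calibration("wrist");im=camera("wrist");cv2.imwrite("pics/w1.png",im[...,::-1]);pickle.dump(c,open("c1.pkl","wb"))
print(proj(c,[[.51,-.155,.08],[.493,.05,.046]]))
E
```

```text
time: 2.0
position: [0.3962, -0.1356, 0.2448]
tool_rot: [0.992, 0.128, 0.0, -0.001]
ft_force: [0.1, -0.8, -0.0]
grip_width: 0.0867
grip_force: 0.0
time: 2.33
position: [0.4341, -0.1303, 0.2446]
[[290.04374134 118.92493436]
 [107.62120547  87.48624285]]
```

View pics/w1.png

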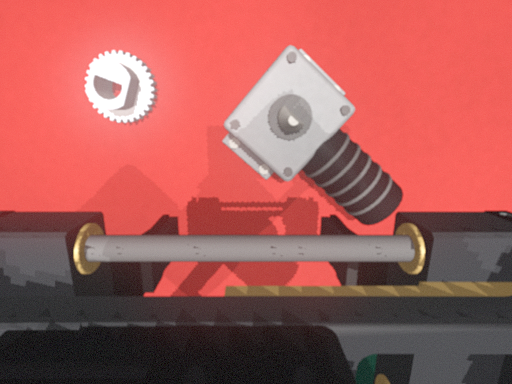

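The wrist view shows the collar at (288,119), close to my prediction of (290,119), and the gear at about (120,87).

```bash
python3 -m inch '[0.1,-0.33,0,0,0,0, 0.2,-0.66,0,0,0,0, 0.22,-0.98,0,0,0,0]' | head -2
python3 -m inch '[0.0,-0.33,0.2,0,0,0.08, 0,-0.66,0.4,0,0,0.16, 0,-0.98,0.6,0,0,0.236, 0,-0.98,0.6,0,0,0.236, 0,-0.98,0.6,0,0,0.236, 0,-0.98,0.6,0,0,0.236]' | head -3
python3 - <<'E'
from h import *
import pickle
c=get_calibration("wrist");im=camera("wrist");cv2.imwrite("pics/w2.png",im[...,::-1]);pickle.dump(c,open("c2.pkl","wb"))
p=proj(c,[[.493,.05,.046]])[0];print(p)
for r in cut_out("wrist","drive_gear")[:1]: print(r["conf"],r["bbox"])
x,y=np.clip(p.astype(int)-[75,60],0,[361,263]);print(x,y)
cv2.imwrite("pics/w2c.png",cv2.resize(im[y:y+120,x:x+150,::-1],None,fx=5,fy=5,interpolation=2))
c1=pickle.load(open("c1.pkl","rb"));ct=get_calibration("top");cs=get_calibration("side")
P=onz(c1,[[291,57],[345,110],[235,125],[287,172]],.075);print(P.round(4),P.mean(0))
E
```

```text
time: 2.63
position: [0.431, -0.0494, 0.2445]
time: 3.13
position: [0.4124, 0.0258, 0.197]
tool_rot: [0.998, -0.059, 0.001, 0.0]
[215.22174765 108.95584632]
0.92 [176.7, 67.5, 253.4, 144.0]
140 48
[[ 0.5685 -0.1395  0.075 ]
 [ 0.5333 -0.2092  0.075 ]
 [ 0.4896 -0.1005  0.075 ]
 [ 0.4544 -0.1686  0.075 ]] [ 0.51144081 -0.15445071  0.075     ]
```

View pics/w2c.png

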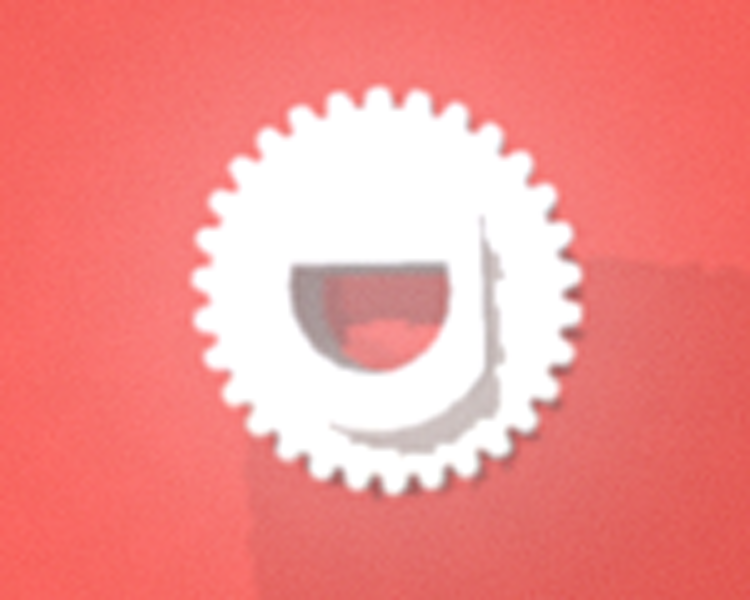

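The close wrist crop shows the bore's flat running level from (290,264) to (448,264), so the tool's yaw already matches the gear. The rim is centred at about (388,291) and the bore axis at about (369,291).

Run:
```python
from h import *
import pickle
c=pickle.load(open("c2.pkl","rb"));ct=get_calibration("top");cs=get_calibration("side");o=get_obs()
q=lambda a:np.array(a,float)/5+[140,48]
F=onz(c,q([[290,264],[448,264],[369,371],[369,291]]),.046);d=F[1]-F[0]
print(F.round(4),np.linalg.norm(d),"yaw",np.degrees(np.arctan2(d[1],d[0]))+90)
print("rim",onz(c,q([[388,291]]),.012))
H=onz(c,q([[483,215],[487,370]]),.046);d=H[0]-H[1];print("side flat yaw",np.degrees(np.arctan2(d[1],d[0])),H)
# bore centre-of-flat in top & wrist, height
print("tri flat",tri([(c,q([369,264])),(ct,[123/3.33+220,217/3.33+145])]))
x=R.from_quat(o["tool_rot"]).apply([[1,0,0],[0,1,0],[0,0,1]]);print(o["position"],x.round(4),np.degrees(np.arctan2(x[0,1],x[0,0])))
```

```text
[[0.5026 0.0657 0.046 ]
 [0.4989 0.0348 0.046 ]
 [0.4806 0.0533 0.046 ]
 [0.4958 0.051  0.046 ]] 0.03109270165341346 yaw -6.834506811843738
rim [[0.49725949 0.05068607 0.012     ]]
side flat yaw -5.917250673951804 [[0.5071642  0.0267766  0.046     ]
 [0.47793549 0.02980598 0.046     ]]
tri flat [0.50045365 0.0501439  0.04133724]
[0.4130288  0.02546191 0.19730642] [[ 9.927e-01 -1.202e-01  2.500e-03]
 [-1.202e-01 -9.927e-01  5.000e-04]
 [ 2.400e-03 -8.000e-04 -1.000e+00]] -6.905516553568467
```

```bash
python3 -m inch '[0.4,-0.2,0.2,0,0,0, 0.8,-0.4,0.4,0,0,0, 0.985,-0.44,0.7,0,0,0, 0.985,-0.44,0.9,0,0,0, 0.985,-0.44,0.9,0,0,0, 0.985,-0.44,0.9,0,0,0]'
python3 - <<'E'
from h import *
camera("wrist");camera("wrist");print(get_obs()["position"])
cv2.imwrite("pics/w3.png",camera("wrist")[...,::-1])
E
```

```text
time: 3.73
position: [0.494, 0.0515, 0.1242]
tool_rot: [0.998, -0.06, -0.001, -0.0]
ft_force: [1.0, -0.1, 0.1]
grip_width: 0.0868
grip_force: 0.0
[0.49451907 0.0516567  0.12553512]
```

View pics/w3.png

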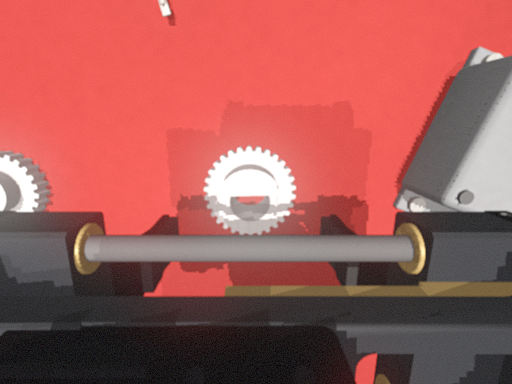

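The gear is at about (250,190), centred between the fingers, so I'm descending and gripping.

```bash
python3 -m inch '[0.01,0.01,0.3,0,0,0, 0.01,0.01,0.6,0,0,0, 0.01,0.01,0.85,0,0,0, 0.01,0.01,1,0,0,0, 0.01,0.01,1,0,0,0, 0.01,0.01,1,0,0,0]'
python3 -m inch '[0,0,0,0,0,0, 0,0,0,0,0,0, 0,0,0,0,0,0, 0,0,0,0,0,0, 0,0,0,0,0,0, 0,0,0,0,0,0, 0,0,0,0,0,0, 0,0,0,0,0,0]' 30 40
```

```text
time: 4.38
position: [0.4952, 0.0513, 0.0452]
tool_rot: [0.998, -0.06, 0.0, 0.0]
ft_force: [-0.6, -0.6, -0.3]
grip_width: 0.0872
grip_force: 0.0
time: 5.05
position: [0.495, 0.0515, 0.0446]
tool_rot: [0.998, -0.06, 0.0, 0.0]
ft_force: [0.4, 0.5, 0.8]
grip_width: 0.0438
grip_force: 39.9
```

```bash
python3 -m inch '[0,0,-0.2,0,0,0, 0,0,-0.5,0,0,0, 0,0,-0.9,0,0,0]' | head -2
python3 -m inch '[0,0,-0.4,0,0,0, 0,0,-0.9,0,0,0, 0,0,-0.9,0,0,0, 0,0,-0.9,0,0,0, 0,0,-0.9,0,0,0]'
python3 - <<'E'
from h import *
o=get_obs();c=get_calibration("wrist");im=camera("wrist")
cv2.imwrite("pics/w4.png",cv2.resize(im[130:250,175:325,::-1],None,fx=5,fy=5,interpolation=2))
Rt=R.from_quat(o["tool_rot"]);T=lambda p:Rt.apply(p)+o["position"]
# expected: tool x dir offset 0; hub top 1mm behind TCP (z_t=-.0015), bore flat at +5.5
print((proj(c,T(np.array([[.0055,-.0155,-.001],[.0055,.0155,-.001],[0,0,-.001],[.042,0,.03],[-.0165,0,-.001],[.027,0,-.001]])))-[175,130])*5)
E
```

```text
time: 5.3
position: [0.4927, 0.0517, 0.115]
time: 5.72
position: [0.4936, 0.0517, 0.1876]
tool_rot: [0.998, -0.06, -0.001, -0.0]
ft_force: [-0.5, -0.9, -4.1]
grip_width: 0.0438
grip_force: 39.9
[[226.18443376 545.05691292]
 [518.67863246 544.80811077]
 [372.45531411 592.6283368 ]
 [371.87651248 159.68138305]
 [372.53874625 730.80572836]
 [372.30919181 349.90229544]]
```

View pics/w4.png

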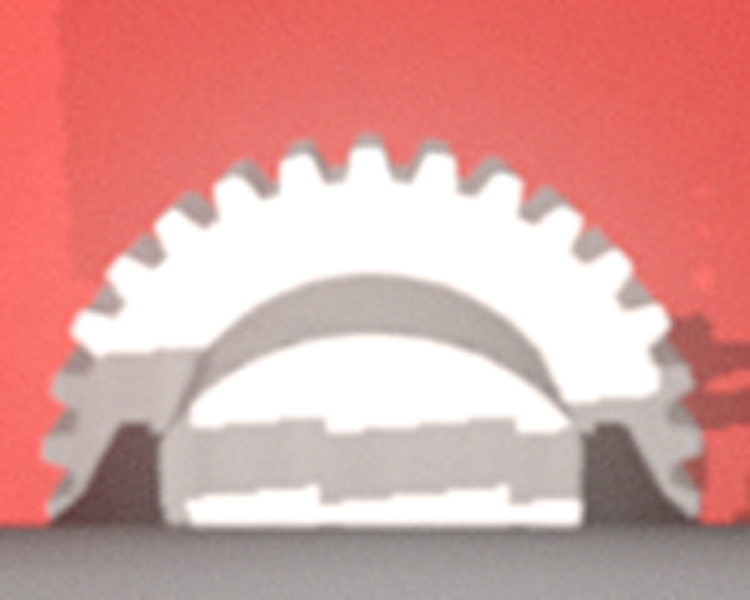

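The hub's front edge sits about 1.5 mm further along tool +x than nominal, and the gear is held square. I'm moving it over the shaft.

```bash
python3 -m inch '[0.05,0.2,0,0,0,0, 0.12,0.5,0,0,0,0, 0.17,0.85,0,0,0,0]' | head -2
python3 -m inch '[0.08,0.4,0,0,0,0, 0.17,0.85,0,0,0,0]' | head -2
python3 -m inch '[0.06,0.35,0,0,0,0.07, 0.12,0.65,0,0,0,0.14, 0.16,0.83,0,0,0,0.222, 0.16,0.83,0,0,0,0.222, 0.16,0.83,0,0,0,0.222, 0.16,0.83,0,0,0,0.222, 0.16,0.83,0,0,0,0.222, 0.16,0.83,0,0,0,0.222]'
python3 - <<'E'
from h import *
for n in ("top","side"): im=camera(n);cv2.imwrite(f"pics/{n}1.png",im[...,::-1])
o=get_obs();x=R.from_quat(o["tool_rot"]).apply([1,0,0]);print(o["position"],np.degrees(np.arctan2(x[1],x[0])))
s=cv2.resize(cv2.imread("pics/side1.png")[60:200,250:400],None,fx=4,fy=4,interpolation=2);cv2.imwrite("pics/s1c.png",s)
E
```

```text
time: 6.02
position: [0.499, -0.017, 0.1862]
time: 6.18
position: [0.5037, -0.0865, 0.1859]
time: 6.85
position: [0.5099, -0.1528, 0.188]
tool_rot: [0.973, -0.231, -0.001, -0.0]
ft_force: [-0.1, 0.3, -3.4]
grip_width: 0.044
grip_force: 39.9
[ 0.51035621 -0.15320302  0.18846417] -26.74351196623134
```

View pics/s1c.png

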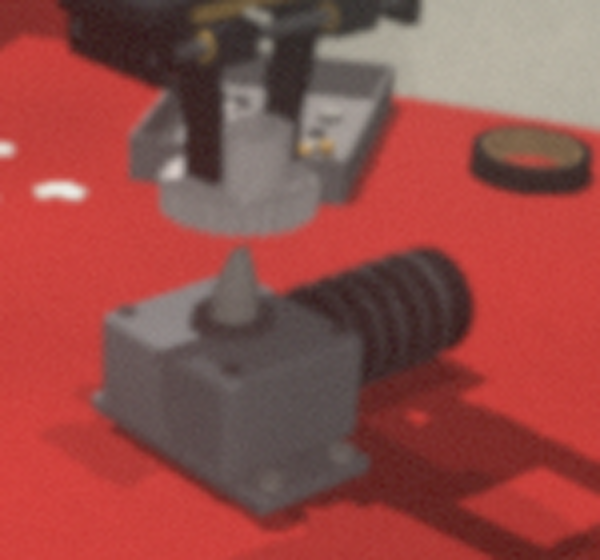

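The gear hangs straight over the shaft, whose tip is at about (238,250) in the crop. I'm lowering in stages.

```bash
python3 -m inch '[0,0.01,0.2,0,0,0, 0,0.01,0.4,0,0,0, 0,0.01,0.5,0,0,0, 0,0.01,0.5,0,0,0]' | head -4
python3 -m inch '[0,0,0.05,0,0,0, 0,0,0.1,0,0,0, 0,0,0.15,0,0,0, 0,0,0.2,0,0,0, 0,0,0.2,0,0,0]'|head -4
```

```text
time: 7.28
position: [0.5089, -0.1538, 0.147]
tool_rot: [0.973, -0.232, -0.002, -0.001]
ft_force: [0.4, 0.1, -2.2]
time: 7.7
position: [0.5098, -0.1548, 0.132]
tool_rot: [0.973, -0.232, -0.001, -0.0]
ft_force: [-0.5, 0.7, -3.5]
```

```bash
python3 -m inch '[0,0,0.03,0,0,0, 0,0,0.06,0,0,0, 0,0,0.08,0,0,0, 0,0,0.08,0,0,0, 0,0,0.08,0,0,0]'|head -4
```

```text
time: 8.12
position: [0.5101, -0.1549, 0.1261]
tool_rot: [0.973, -0.232, -0.0, -0.0]
ft_force: [0.3, -0.2, -3.8]
```

```bash
python3 -m inch '[0,0,0.01,0,0,0, 0,0,0.02,0,0,0, 0,0,0.02,0,0,0, 0,0,0.02,0,0,0]'|head -4
```

```text
time: 8.45
position: [0.5102, -0.155, 0.1246]
tool_rot: [0.973, -0.232, 0.0, 0.0]
ft_force: [-0.2, -0.6, -4.1]
```

```bash
python3 -m inch '[0,0,0.01,0,0,0, 0,0,0.02,0,0,0, 0,0,0.02,0,0,0, 0,0,0.02,0,0,0]'|head -4
```

```text
time: 8.78
position: [0.5103, -0.155, 0.1246]
tool_rot: [0.973, -0.232, 0.0, 0.0]
ft_force: [-2.6, 1.0, 8.5]
```

Contact at the collar. I'm releasing and retreating upwards.

```bash
python3 -m inch '[0,0,0,0,0,0, 0,0,0,0,0,0, 0,0,0,0,0,0, 0,0,0,0,0,0, 0,0,0,0,0,0, 0,0,0,0,0,0]' 80
python3 -m inch '[0,0,-0.2,0,0,0, 0,0,-0.5,0,0,0, 0,0,-0.9,0,0,0, 0,0,-0.9,0,0,0]' | head -2
python3 -m inch '[0,0,-0.4,0,0,0, 0,0,-0.9,0,0,0, 0,0,-0.9,0,0,0, 0,0,-0.9,0,0,0, 0,0,-0.9,0,0,0]'|head -4
python3 - <<'E'
from h import *
im=camera("side")[80:200,260:380,::-1];w=camera("wrist")[...,::-1]
cv2.imwrite("pics/end.png",np.hstack([cv2.resize(im,(384,384),interpolation=2),w[:,100:500]]))
E
```

```text
time: 9.28
position: [0.5102, -0.155, 0.1228]
tool_rot: [0.973, -0.232, -0.0, -0.0]
ft_force: [-0.2, -0.1, 0.2]
grip_width: 0.0747
grip_force: 0.0
time: 9.62
position: [0.5133, -0.1565, 0.1998]
time: 10.03
position: [0.5096, -0.1547, 0.2664]
tool_rot: [0.973, -0.232, -0.0, -0.0]
ft_force: [-1.2, 0.2, 0.2]
```

View pics/end.png

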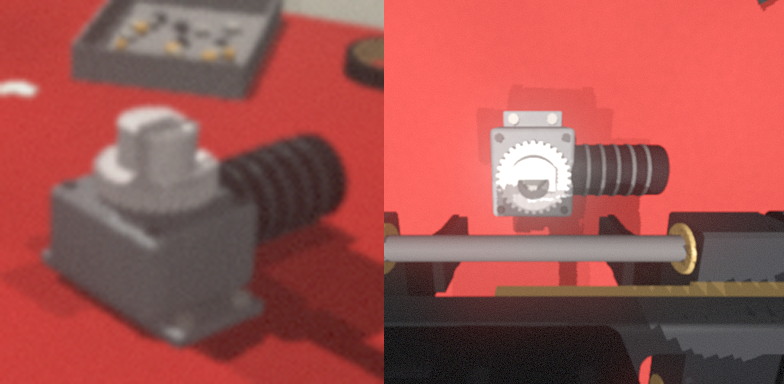

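The gear sits level on the gearbox, with the shaft visible in its bore at about (533,187). The gripper is clear, so I'm handing in.

```bash
python3 -c "
from rig import *
print(hand_in())"
```

```text
the job is handed in; nothing more can be done
None
```

The large gear is on the shaft: it met the collar at the expected height with its flat lined up, I let go and backed the gripper clear, and handed the job in at about 10 s; no verdict came back, and the small gear was never touched.

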